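# Cure a dental model: shut the box, hold the hand lamp over its light port

## Robot

A 6-joint arm with a two-finger parallel gripper is mounted at the origin on the work surface. World frame = base frame: x ahead of the robot, y to its left, z up, the work surface at z = 0. Lengths are in mm, angles in rad, forces in N, time in s.
With the tool pointing down it reaches from about 350 to 875 mm from the base axis. Payload 4.2 kg.
Tool frame: the origin (TCP) lies at the very end of the fingers, on their centre line; the grasp point (between the pads) lies arm.grip_point_offset behind it (arm.grip_point_offset is the distance from the TCP to the grasp point, in mm); z points along the fingers, y is the line along which they close (so a half turn about z gives the same grasp; the last joint's range is limited). The gripper opens to 85 mm and grips with 20 to 120 N. Pads are 22 mm wide; open, the fingers measure 114 mm over their backs; the gripper's body (76 mm by 85 mm) begins 54 mm behind the grasp point. The pads swing forward as they close: fully open they stand 13 mm farther back than shut.
Start: joints at [1.403, 0.385, 0.008, 0, -1.194, -0.259], TCP at [258.691, 568.927, 231.312] pointing down, gripper open.
Joint ranges: [-3.14, 3.14], [-1.21, 2.06], [-1.07, 1.41], [-3.16, 2.05], [-2.99, -0.16], [-3.1, 3.1]. Speed limits (rad/s): [2.79, 2.79, 3.14, 3.14, 3.14, 3.14].

## Interface

Orientations are given as a unit quaternion [x, y, z, w].
In Python, from bench import arm, cams, ticket gives the robot as it stands.
- The arm moves only by the tool servo_tool, never from a script. Its argument "commands" is a list that holds one entry, the list of rows, each a list of 7 numbers: the closure in counts, from 0 (fully open) to 255 (shut), then the shift along the tool's x, y, z in m, then the turn, a rotation vector about the tool's x, y, z in degrees. In form: [[[grip, x, y, z, ax, ay, az], ...]]. A call has 1 to 10 rows; each row shifts and turns the commanded pose from where the row before left it, along the tool's axes as they then stand; what a row does not reach is not made up. A row lasts 1/12 s, in which the tool goes at most 41.7 mm and 7.16 degrees, less where a joint would pass 70% of its speed; a pose out of reach is approached as far as the arm can. A call with a gripper value outside its range is refused whole. The fingers move at their own pace and stop on an object; the grip force is fixed at half the most. Time passes only in rows, so rows that do not move let the fingers close. It gives the time, the measured TCP pose, the force, the opening and the grip force at its end, in the units of the state.
- arm.read_state(): the state, without advancing time (a new reading comes with each control period).
- cams.get_image(name): name is "scene" or "top" or "wrist"; returns a dict with "frame" (480x640x3 uint8, blue, green, red), "K" (3x3 intrinsics, pixels), "T" (4x4, takes a point from camera to world coordinates). Camera axes: x right, y up, looking along -z (the intrinsics and any distortion apply to the point x, -y, -z); pixel columns grow to the right and rows downward; lengths in mm; the calibration is good to about 2 mm. A picture is of the moment at which its call begins. There is no depth.
- ticket.job_done(): hands the job in; it is judged then, once.
The state is a dict: "clock": time; "joints": joint angles; "joint_vel": joint speeds; "joint_efforts": joint torques, N m; "position": TCP position; "ee_rot": TCP orientation; "contact_force": force on the tool from outside, world axes, zero at the start; "wrist_torque": the same for the moment, N m; "gripper_width": finger opening in mm; "grasp_force": force on a finger pad.
Only numpy, scipy, OpenCV 4.12 (cv2) and the standard library are available. Lean on these libraries where they do the work, as an engineer would, in place of code of your own. Each camera call takes 0.05 s, during which the arm holds its last target. There are 200 camera calls.

## Task

Push the curing box's drawer fully shut on the dental model inside it, and only then take the flat hand lamp out of its charging cradle, carry it over the model rack, and hold it upright over the oblong light port in the box's roof, centred and lined up with the port, its lens about a centimetre above the port's rim. Never let the lamp touch the curing box, and leave the things on the rack and everything else on the bench where they are. The program finishes while still holding the lamp steadily there: do not put it down or let go.

Things in the scene. Friction and masses are not known exactly. Their poses are not given: they have to be found in the camera images.
- curing_box: White metal curing box, fixed to the bench, 150 (x) x 150 (y) mm, roof 90 mm high, with an oblong light port in the middle of its roof. Origin at the centre of its underside, z up; its open side with the drawer faces its -x. It stands on the robot's left or right, the cradle on the other side. Nothing overhangs the drawer pull.
- port (a point): Centre of the light port, on the top plane of its black rubber rim (96 mm above the bench, the highest point of the box). The port is an oblong opening 32 (box x) x 66 (box y) mm inside a rim 8 mm wide and 6 mm high; a glass pane lies 14 mm below the rim's top. Axes as the box's: the port's long side runs along y.
- drawer (a joint): Drawer travel in m: 0 fully shut, up to 0.085 open; it slides out along the box's -x and starts 0.045 to 0.075 open. Sliding friction about 1.5 N, stays where it is left; rigid stop at 0. A plaster model is fixed in it.
- drawer_pull (a point): Centre of the front face of the drawer's pull, an aluminium ledge 80 mm wide (box y), 14 mm high, standing 18 mm out from the flat drawer front (146 mm wide, 8 to 78 mm above the bench), at 50 mm height. Axes as the box's. With the drawer shut it lies 103 mm from the box's origin along the box's -x.
- cradle: Grey charging cradle for the lamp, fixed to the bench: foot 90 (x) x 110 (y) x 8 mm, with an upright pocket 32 (x) x 66 (y) mm inside, walls 6 mm, rim 38 mm above the bench, pocket floor 12 mm above the bench. Origin at the centre of its underside.
- lamp: Flat white hand lamp standing upright in the cradle's pocket with about 3 mm play each way, 26 (x, thin) x 60 (y, wide) x 105 (z) mm, about 0.18 kg; the lowest 16 mm are a black nose 20 x 54 mm with the lens on its underside. A bright band 30 mm up. Origin at the centre of the underside, z up. Grip it across the thin x side, some 65 mm up.
- lens (a point): Centre of the lamp's lens, the same point as the lamp's origin (the centre of its underside).
- rack: Low aluminium model rack, fixed, 240 (x) x 80 (y) mm, deck 70 mm high with low side wires, standing between the box and the cradle; on it stand two plaster models and a jar between them (the tallest, its top 130 mm above the bench). Origin at the centre of its underside.
- model1: Bystander on the rack, nearest the robot: plaster dental arch model, horseshoe row of white teeth on a pale plaster base, 60 x 60 mm, 32 mm high; origin at the centre of its underside
- model2: Bystander on the rack, farthest from the robot: plaster dental arch model, horseshoe row of white teeth on a pale plaster base, 60 x 60 mm, 32 mm high; origin at the centre of its underside
- mixing_bowl: Bystander: black rubber mixing bowl, 90 mm across, 50 mm high, at the left of the bench; origin at the centre of its underside
- jar: Bystander on the middle of the rack: clear jar with a white cap, 56 mm across, 60 mm high; origin at the centre of its underside
- cup: Bystander: clear plastic cup, 64 mm across, 60 mm high, between the robot and the rack; origin at the centre of its underside
- spatula: Bystander: spatula, 180 mm long, lying at the right of the bench; origin at its middle, underside
Things that resemble listed ones, but are neither listed nor needed, are in the scene too. There is more than one size of the curing_box; the job needs the largest. What is shaped like the lamp but orange is not meant.

How it is judged:
By the outcome, as a careful person would: the job done as asked, in the order asked, and still so for the second after the job is handed in, while the arm keeps its last pose, push and grip.
It also fails if it takes over 59 s, if anything falls off the work surface, if the arm or the gripper's body presses on something with over 40 N, if the wrist force passes 120 N, or if a joint passes its speed limit or range.

## Working session

There is one attempt and no reset: what is moved stays moved. The work goes in short steps, Python scripts to look and compute and a tool call to move; the robot and the scene stay as the last step left them, time stands still between calls to the robot, and variables do not carry over. Pictures are saved under pics/ and viewed, at most 10 in all, crops included, and the job is handed in when it is done.

Besides the shell and the picture viewer there is one more tool, called after ">>>" in YAML: its name, and indented under it one key for each argument. servo_tool: Moves the arm, as the interface text tells. Its arguments: {"type":"object","properties":{"commands":{"type":"array","items":{"type":"array","items":{"type":"array","items":{"type":"number"}}}}},"required":["commands"]}

```bash
mkdir -p pics
python3 - <<'E'
from bench import arm,cams
import cv2,numpy as np
s=arm.read_state();print(s, arm.grip_point_offset)
for n in("scene","top"):
    d=cams.get_image(n);cv2.imwrite(f"pics/{n}0.png",d["frame"]);print(n,d["K"],d["T"].round(3), d.keys())
E
```

```text
{'clock': 0.0, 'joints': array([ 1.40260891e+00,  3.85513089e-01,  6.62289713e-03, -4.88166013e-04,
       -1.19402534e+00, -2.58585681e-01]), 'joint_vel': array([ 7.75979743e-04, -1.22251784e-03,  6.64991151e-04,  1.81037369e-03,
        4.12339549e-04,  7.11729081e-05]), 'joint_efforts': array([ 4.43934732e-04, -3.92289913e+01,  1.88398236e+01,  4.18628991e+00,
       -4.65609526e-03, -3.76256978e-06]), 'position': array([258.45970282, 568.4015963 , 230.24830086]), 'ee_rot': array([ 9.77299701e-01, -2.11858725e-01, -1.78758526e-04,  1.06877317e-03]), 'contact_force': array([-0.37245137,  0.02439583, -0.03492564]), 'wrist_torque': array([ 0.01129766,  0.04097311, -0.02019985]), 'grasp_force': 0.0, 'gripper_width': 85.41367841977036} 18.700000000000003
scene [[471.96979336   0.         320.79015701]
 [  0.         471.96979336 233.21326607]
 [  0.           0.           1.        ]] [[-2.700000e-01 -7.240000e-01  6.350000e-01  1.353082e+03]
 [ 9.630000e-01 -2.070000e-01  1.730000e-01  2.014870e+02]
 [ 6.000000e-03  6.580000e-01  7.530000e-01  1.035361e+03]
 [ 0.000000e+00  0.000000e+00  0.000000e+00  1.000000e+00]] dict_keys(['frame', 'K', 'T'])
top [[561.98975547   0.         318.00540647]
 [  0.         561.98975547 235.43718865]
 [  0.           0.           1.        ]] [[ 2.700000e-02  9.980000e-01 -6.100000e-02  4.828260e+02]
 [-1.000000e+00  2.600000e-02 -7.000000e-03  5.110000e-01]
 [-6.000000e-03  6.100000e-02  9.980000e-01  1.333409e+03]
 [ 0.000000e+00  0.000000e+00  0.000000e+00  1.000000e+00]] dict_keys(['frame', 'K', 'T'])
```

View pics/top0.png

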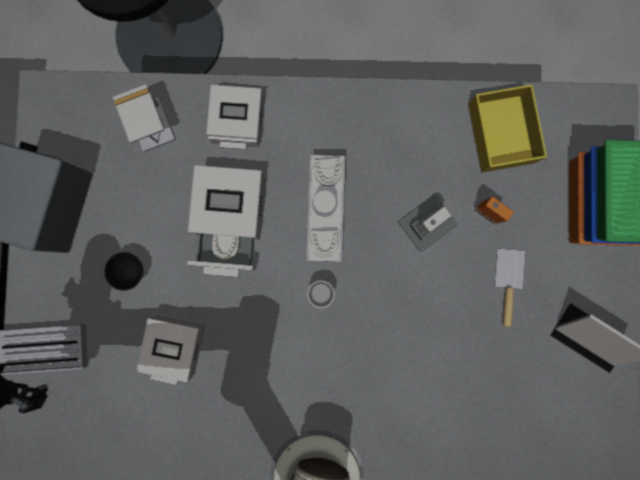

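View pics/scene0.png

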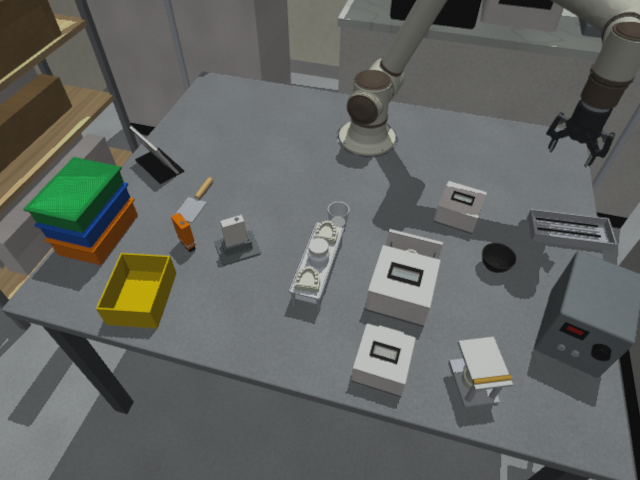

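Top view: the candidate boxes are (225,201), which is the largest and has the open drawer, (235,112) medium and (168,350) small. The candidate lamps are the white one in the cradle at (435,221) and the orange one at (494,208), which is a decoy. The scene view agrees: box at (405,275), lamp at (235,232). I choose the box at (225,201) and the white lamp at (435,221), and will check both in one crop.

```bash
cat > h.py <<'E'
import numpy as np,cv2
def ray(d,uv):
    K,T=d["K"],d["T"];x=(uv[0]-K[0,2])/K[0,0];y=(uv[1]-K[1,2])/K[1,1]
    return T[:3,3],T[:3,:3]@np.array([x,-y,-1.])
def onz(d,uv,z):
    o,r=ray(d,uv);return o+r*(z-o[2])/r[2]
def proj(d,p):
    c=np.linalg.inv(d["T"])@np.append(p,1);K=d["K"]
    return np.array([K[0,0]*c[0]/-c[2]+K[0,2],K[1,1]*-c[1]/-c[2]+K[1,2]])
def blobs(d,mask,roi,z,amin=20):
    x0,y0,x1,y1=roi;m=np.zeros_like(mask);m[y0:y1,x0:x1]=mask[y0:y1,x0:x1]
    out=[]
    for c in cv2.findContours(m,cv2.RETR_EXTERNAL,cv2.CHAIN_APPROX_NONE)[0]:
        if cv2.contourArea(c)<amin: continue
        w=np.array([onz(d,p,z)[:2] for p in c[:,0]],np.float32)
        r=cv2.minAreaRect(w);b=cv2.boxPoints(r);e=b[1]-b[0];f=b[2]-b[1]
        l=e if np.hypot(*e)>np.hypot(*f) else f
        out.append((c.reshape(-1,2).mean(0).round(1),np.round(r[0],1),np.round(r[1],1),round(np.degrees(np.arctan2(l[1],l[0]))%180,1)))
    return out
E
python3 - <<'E'
from h import *
from bench import cams
t=cams.get_image("top");s=cams.get_image("scene")
for n,d,rp,rl in(("top",t,(195,180,255,222),(405,200,460,240)),("scene",s,(378,255,430,295),(212,210,262,265))):
    hsv=cv2.cvtColor(d["frame"],cv2.COLOR_BGR2HSV);v=hsv[...,2]
    print(n,"port",blobs(d,((v<60)*255).astype(np.uint8),rp,96))
    print(" lamp117",blobs(d,((v>150)*255).astype(np.uint8),rl,117))
    print(" v at lamp",v[(rl[1]+rl[3])//2,rl[0]:rl[2]:2])
f=t["frame"];a=cv2.resize(f[155:285,180:270],None,fx=4,fy=4,interpolation=2);b=cv2.resize(f[180:270,390:520],None,fx=3,fy=3,interpolation=2)
im=np.zeros((520,760,3),np.uint8);im[:520,:360]=a;im[:270,365:755]=b;cv2.imwrite("pics/c1.png",im)
E
```

```text
top port [(array([223.8, 200.6]), array([630.6, 220.2]), array([78.1, 44.9]), np.float32(87.0))]
 lamp117 [(array([436.8, 218.7]), array([ 600.3, -247.2]), array([20.7, 54.8]), np.float32(129.0))]
 v at lamp [ 90  91  88  65  58  61  72  61  58  71 102 149 156 114 100 140 160 161
 160 152 119  91  87  90  93 103 107 107]
scene port [(array([405.2, 273.9]), array([631.3, 220.8]), array([78.6, 48.3]), np.float32(86.8))]
 lamp117 [(array([231.5, 220.6]), array([ 601.1, -247.5]), array([24.8, 58.4]), np.float32(128.3))]
 v at lamp [121 122 125 121 122 118  95 101 100 100 100 100 100 101 100 100 101  94
  99 104 104 116 127 126 125]
```

View pics/c1.png

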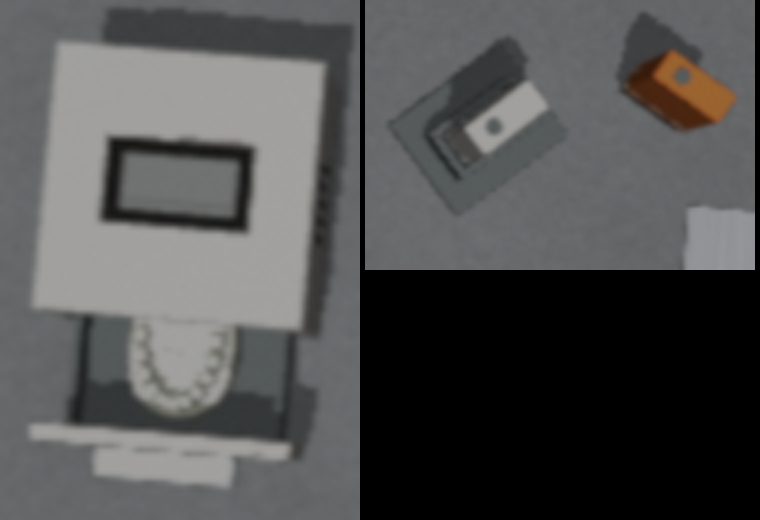

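The crop confirms the large box, its port and open drawer with the pull below it, and the white lamp in the cradle with the orange one apart. The next measurement is the pull.

Run:
```python
from h import *
from bench import cams
t=cams.get_image("top")
v=t["frame"].max(2);m=((v>125)*255).astype(np.uint8)
roi=m[262:285,185:262]
for z in(57,78):print(z,blobs(t,m,(185,262,262,285),z))
ys=[(x,max(np.where(m[262:285,x])[0],default=-1)+262) for x in range(188,258,4)];print(ys)
yaw=np.radians(-3.1);bx=np.array([np.cos(yaw),np.sin(yaw)]);by=np.array([-bx[1],bx[0]]);O=np.array([631,220.5])
for x,y in ys:
    if y>270:
        p=onz(t,(x,y+.5),57)[:2]-O;print(x,(p@bx).round(1),(p@by).round(1))
```

```text
57 [(array([219.4, 267.3]), array([478.9, 233.4]), array([146.4,  26.8]), np.float32(86.9))]
78 [(array([219.4, 267.3]), array([478.9, 229.6]), array([144. ,  26.4]), np.float32(86.9))]
[(188, np.int64(264)), (192, np.int64(264)), (196, np.int64(265)), (200, np.int64(265)), (204, np.int64(273)), (208, np.int64(273)), (212, np.int64(274)), (216, np.int64(274)), (220, np.int64(274)), (224, np.int64(275)), (228, np.int64(275)), (232, np.int64(275)), (236, np.int64(276)), (240, np.int64(268)), (244, np.int64(269)), (248, np.int64(269)), (252, 261), (256, 261)]
204 -165.7 36.9
208 -165.0 27.9
212 -166.5 18.6
216 -165.8 9.6
220 -165.0 0.5
224 -166.5 -8.7
228 -165.8 -17.8
232 -165.1 -26.8
236 -166.6 -36.1
```

>>> servo_tool:
  commands:
    - [[255, 0.0292, 0.0238, 0, 0, 0, 0], [255, 0.0292, 0.0238, 0, 0, 0, 0], [255, 0.0292, 0.0238, 0, 0, 0, 0], [255, 0.0292, 0.0238, 0, 0, 0, 0], [255, 0.0292, 0.0238, 0, 0, 0, 0], [255, 0.0292, 0.0238, 0, 0, 0, 0], [255, 0.0292, 0.0238, 0, 0, 0, 0], [255, 0.0292, 0.0238, 0, 0, 0, 0], [255, 0.0292, 0.0238, 0, 0, 0, 0], [255, 0.0292, 0.0238, 0, 0, 0, 0]]

```text
clock: 1.08
position: [426.3, 229.7, 231.5]
ee_rot: [0.977, -0.212, 0.0, -0.0]
contact_force: [0.7, 0.5, -0.4]
gripper_width: -0.1
grasp_force: 0.0
```

>>> servo_tool:
  commands:
    - [[255, 0, 0, 0, 0, 0, -5.4], [255, 0, 0, 0, 0, 0, -5.4], [255, 0, 0, 0, 0, 0, -5.4], [255, 0, 0, 0, 0, 0, -5.4], [255, 0, 0, 0, 0, 0, 0]]

```text
clock: 1.5
position: [426.0, 231.1, 231.3]
ee_rot: [1.0, -0.024, -0.0, -0.0]
contact_force: [0.3, -0.7, -0.1]
gripper_width: -0.4
grasp_force: 0.0
```

>>> servo_tool:
  commands:
    - [[255, 0, 0, 0.035, 0, 0, 0], [255, 0, 0, 0.035, 0, 0, 0], [255, 0, 0, 0.035, 0, 0, 0], [255, 0, 0, 0.035, 0, 0, 0], [255, 0, 0, 0.035, 0, 0, 0], [255, 0, 0, 0.021, 0, 0, 0], [255, 0, 0, 0, 0, 0, 0]]

```text
clock: 2.08
position: [423.4, 229.0, 31.2]
ee_rot: [1.0, -0.026, -0.004, 0.004]
contact_force: [0.0, -0.5, 0.6]
gripper_width: -0.0
grasp_force: 0.0
```

>>> servo_tool:
  commands:
    - [[255, 0.008, 0, 0, 0, 0, 0], [255, 0.008, 0, 0, 0, 0, 0], [255, 0.008, 0, 0, 0, 0, 0], [255, 0.008, 0, 0, 0, 0, 0], [255, 0.008, 0, 0, 0, 0, 0], [255, 0.008, 0, 0, 0, 0, 0]]

```text
clock: 2.58
position: [475.1, 229.2, 36.3]
ee_rot: [1.0, -0.025, 0.001, -0.001]
contact_force: [-1.8, 0.7, 1.1]
gripper_width: 0.1
grasp_force: 1.0
```

>>> servo_tool:
  commands:
    - [[255, 0.006, 0, 0, 0, 0, 0], [255, 0.006, 0, 0, 0, 0, 0], [255, 0.006, 0, 0, 0, 0, 0], [255, 0.006, 0, 0, 0, 0, 0], [255, 0.006, 0, 0, 0, 0, 0], [255, 0, 0, 0, 0, 0, 0], [255, 0, 0, 0, 0, 0, 0]]

```text
clock: 3.17
position: [504.6, 227.6, 35.2]
ee_rot: [1.0, -0.025, 0.0, -0.0]
contact_force: [-1.3, -0.0, 0.4]
gripper_width: 0.0
grasp_force: 0.0
```

Run:
```python
from h import *
from bench import cams
t=cams.get_image("top");w=cams.get_image("wrist")
a=cv2.resize(t["frame"][155:285,180:270],None,fx=3.5,fy=3.5,interpolation=2)
im=np.zeros((480,790,3),np.uint8);im[:a.shape[0],:a.shape[1]]=a;b=cv2.resize(w["frame"],(460,345));im[:345,325:785]=b;cv2.imwrite("pics/c2.png",im)
```

```text
(no output)
```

View pics/c2.png

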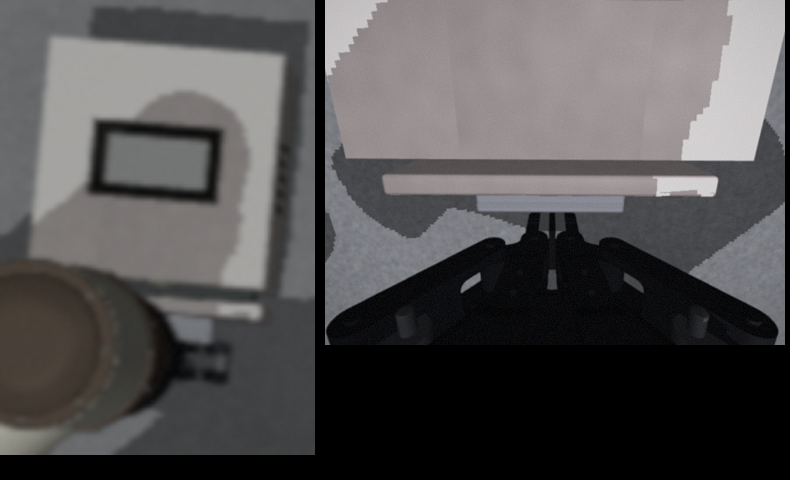

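The fingers are on the pull, which is at about (550,203) in the wrist half, and the drawer front is still a little way out at (550,186). Continuing slowly until it hits the stop.

>>> servo_tool:
  commands:
    - [[255, 0.003, 0, 0, 0, 0, 0], [255, 0.003, 0, 0, 0, 0, 0], [255, 0.003, 0, 0, 0, 0, 0], [255, 0, 0, 0, 0, 0, 0]]

```text
clock: 3.6
position: [513.3, 227.1, 35.3]
ee_rot: [1.0, -0.025, 0.0, 0.0]
contact_force: [-0.4, 0.8, 0.3]
gripper_width: -0.3
grasp_force: 0.1
```

>>> servo_tool:
  commands:
    - [[255, 0.002, 0, 0, 0, 0, 0], [255, 0.002, 0, 0, 0, 0, 0], [255, 0, 0, 0, 0, 0, 0]]

```text
clock: 3.85
position: [515.4, 226.8, 35.2]
ee_rot: [1.0, -0.025, -0.002, 0.0]
contact_force: [-6.3, 1.9, 3.0]
gripper_width: 0.1
grasp_force: 3.3
```

>>> servo_tool:
  commands:
    - [[255, 0.001, 0, 0, 0, 0, 0], [255, 0.001, 0, 0, 0, 0, 0], [255, 0, 0, 0, 0, 0, 0], [255, 0, 0, 0, 0, 0, 0]]

```text
clock: 4.18
position: [515.4, 226.7, 35.2]
ee_rot: [1.0, -0.025, -0.003, 0.001]
contact_force: [-12.8, 5.2, 7.7]
gripper_width: -0.4
grasp_force: 6.5
```

The position held while the force rose to 13 N, so that is the stop. Backing off and going up.

>>> servo_tool:
  commands:
    - [[255, -0.01, 0, 0, 0, 0, 0], [255, -0.02, 0, 0, 0, 0, 0], [255, -0.02, 0, 0, 0, 0, 0], [255, 0, 0, -0.035, 0, 0, 0], [255, 0, 0, -0.04, 0, 0, 0], [255, 0, 0, -0.04, 0, 0, 0], [255, 0, 0, -0.04, 0, 0, 0], [255, 0, 0, -0.04, 0, 0, 0], [0, 0, 0, -0.02, 0, 0, 0], [0, 0, 0, 0, 0, 0, 0]]

```text
clock: 5.02
position: [471.7, 230.9, 256.8]
ee_rot: [1.0, -0.025, 0.006, -0.004]
contact_force: [-0.2, 0.7, -0.2]
gripper_width: 23.3
grasp_force: 0.0
```

Run:
```python
from h import *
from bench import cams,arm
w=cams.get_image("wrist");s=cams.get_image("scene")
a=cv2.resize(s["frame"][220:330,360:450],None,fx=3.5,fy=3.5,interpolation=2)
im=np.zeros((480,790,3),np.uint8);im[:a.shape[0],:a.shape[1]]=a;b=cv2.resize(w["frame"],(460,345));im[:345,325:785]=b;cv2.imwrite("pics/c3.png",im)
st=arm.read_state();print(st["joints"],st["position"])
v=s["frame"].max(2)
print("port scene",blobs(s,((v<60)*255).astype(np.uint8),(378,255,430,295),96))
```

```text
[ 7.65822092e-01  1.93381904e-01 -2.11430054e-01 -1.39298080e-04
 -1.16296794e+00  7.54940869e-01] [469.09481837 229.43775969 251.12690307]
port scene [(array([405.2, 273.6]), array([630.8, 220.7]), array([79.8, 49.4]), np.float32(86.7))]
```

View pics/c3.png

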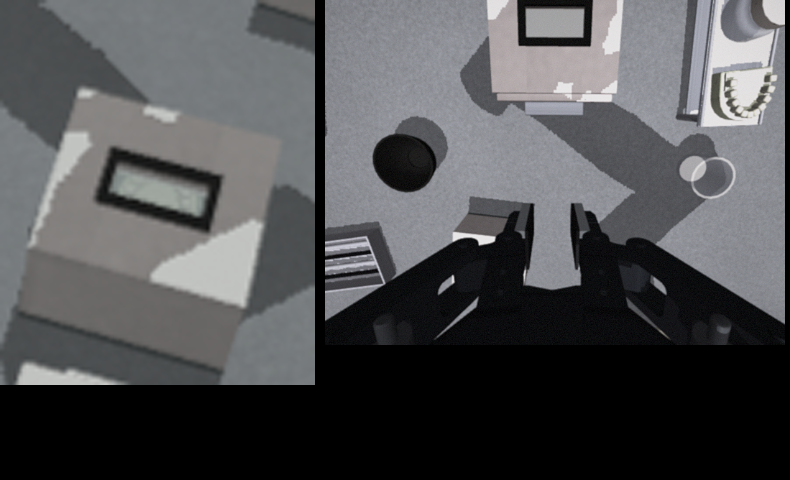

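The drawer is shut: its front lies flush at (553,98) in the wrist half and the pull is at (553,108). The lamp comes next.

>>> servo_tool:
  commands:
    - [[0, 0.0111, 0.0335, 0, 0, 0, 0], [0, 0.0111, 0.0335, 0, 0, 0, 0], [0, 0.0111, 0.0335, 0, 0, 0, 0], [0, 0.0111, 0.0335, 0, 0, 0, 0], [0, 0.0111, 0.0335, 0, 0, 0, 0], [0, 0.0111, 0.0335, 0, 0, 0, 0], [0, 0.0111, 0.0335, 0, 0, 0, 0], [0, 0.0111, 0.0335, 0, 0, 0, 0], [0, 0.0111, 0.0335, 0, 0, 0, 0], [0, 0.0111, 0.0335, 0, 0, 0, 0]]

```text
clock: 5.95
position: [562.5, -112.7, 248.0]
ee_rot: [1.0, -0.025, -0.002, 0.0]
contact_force: [0.5, 0.5, -0.1]
gripper_width: 85.5
grasp_force: 0.0
```

>>> servo_tool:
  commands:
    - [[0, 0.0111, 0.0335, 0, 0, 0, 0], [0, 0.0111, 0.0335, 0, 0, 0, 0], [0, 0.0111, 0.0335, 0, 0, 0, 0], [0, 0.0111, 0.0335, 0, 0, 0, 0]]

```text
clock: 6.28
position: [600.2, -248.6, 247.7]
ee_rot: [1.0, -0.025, -0.002, -0.0]
contact_force: [0.1, 0.2, 0.2]
gripper_width: 85.0
grasp_force: 0.0
```

>>> servo_tool:
  commands:
    - [[0, 0, 0, 0, 0, 0, 6], [0, 0, 0, 0, 0, 0, 6], [0, 0, 0, 0, 0, 0, 6], [0, 0, 0, 0, 0, 0, 6], [0, 0, 0, 0, 0, 0, 6], [0, 0, 0, 0, 0, 0, 6], [0, 0, 0, 0, 0, 0, 6], [0, 0, 0, 0, 0, 0, 6], [0, 0, 0, 0, 0, 0, 0.5], [0, 0, 0, 0, 0, 0, 0]]

```text
clock: 7.12
position: [600.3, -246.8, 248.3]
ee_rot: [0.902, -0.432, -0.002, 0.0]
contact_force: [-0.2, -0.1, 0.1]
gripper_width: 85.3
grasp_force: 0.0
```

Run:
```python
from h import *
from bench import cams,arm
w=cams.get_image("wrist");cv2.imwrite("pics/w4.png",w["frame"])
st=arm.read_state();print(st["joints"].round(3),st["position"],st["ee_rot"].round(4));q=st["ee_rot"];print(np.degrees(2*np.arctan2(q[1],q[0])))
print(proj(w,[600.8,-247.3,117]))
m=((w["frame"].max(2)>150)*255).astype(np.uint8)
print(blobs(w,m,(0,0,640,480),117,300))
```

```text
[-0.141  0.417  0.102 -0.    -1.258  0.818] [ 600.35988049 -246.80711681  248.70984006] [ 9.017e-01 -4.323e-01 -1.200e-03  3.000e-04]
-51.22416911853901
[315.04679869 228.58273971]
[(array([ 82.5, 339.6]), array([697.5, -32.6]), array([56.6, 61.5]), np.float32(179.9)), (array([114.8, 314.7]), array([691.5, -69.4]), array([21.1, 72.5]), np.float32(179.2)), (array([316.5, 228.6]), array([ 599. , -247.2]), array([24.8, 58.4]), np.float32(128.5)), (array([561.7, 181.4]), array([ 470. , -400.9]), array([12.2, 66. ]), np.float32(175.7)), (array([504.8, 123.2]), array([ 540.2, -401.8]), array([45.7, 63.5]), np.float32(176.2)), (array([403.4,  65.5]), array([ 627.3, -382.9]), array([56.4, 24. ]), np.float32(55.7))]
```

View pics/w4.png

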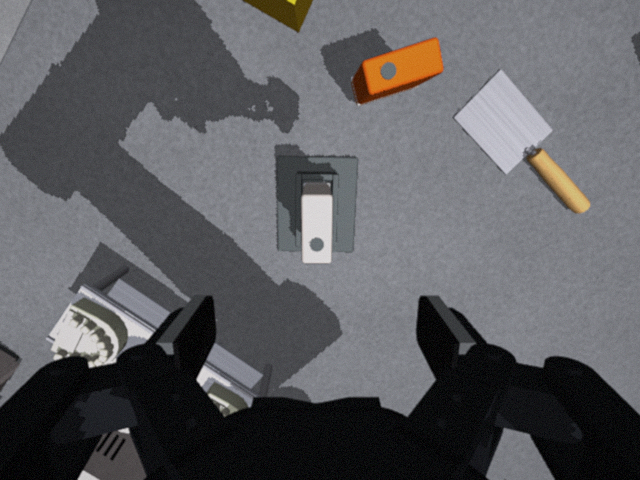

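The white lamp is directly under the gripper at (316,228), measuring 25 x 58 mm at its top and aligned with the fingers; the orange one is away at (400,70). Descending to grip it.

>>> servo_tool:
  commands:
    - [[0, 0, 0, 0.035, 0, 0, 0], [0, 0, 0, 0.035, 0, 0, 0], [0, 0, 0, 0.035, 0, 0, 0], [0, 0, 0, 0.035, 0, 0, 0], [0, 0, 0, 0.025, 0, 0, 0], [0, 0, 0, 0.015, 0, 0, 0], [0, 0, 0, 0.01, 0, 0, 0], [0, 0, 0, 0, 0, 0, 0], [0, 0, 0, 0, 0, 0, 0]]

```text
clock: 7.92
position: [601.1, -247.1, 60.4]
ee_rot: [0.901, -0.433, 0.0, 0.0]
contact_force: [0.2, -1.1, 1.2]
gripper_width: 85.4
grasp_force: 0.0
```

>>> servo_tool:
  commands:
    - [[60, 0, 0, 0, 0, 0, 0], [90, 0, 0, 0, 0, 0, 0], [120, 0, 0, 0, 0, 0, 0], [140, 0, 0, 0, 0, 0, 0], [160, 0, 0, 0, 0, 0, 0], [180, 0, 0, 0, 0, 0, 0], [255, 0, 0, 0, 0, 0, 0], [255, 0, 0, 0, 0, 0, 0], [255, 0, 0, 0, 0, 0, 0], [255, 0, 0, 0, 0, 0, 0]]

```text
clock: 8.75
position: [601.1, -247.0, 60.9]
ee_rot: [0.901, -0.433, 0.0, 0.0]
contact_force: [-0.1, 0.5, 4.5]
gripper_width: 25.6
grasp_force: 59.2
```

>>> servo_tool:
  commands:
    - [[255, 0, 0, -0.005, 0, 0, 0], [255, 0, 0, -0.01, 0, 0, 0], [255, 0, 0, -0.015, 0, 0, 0], [255, 0, 0, -0.02, 0, 0, 0], [255, 0, 0, -0.025, 0, 0, 0], [255, 0, 0, -0.03, 0, 0, 0], [255, 0, 0, -0.03, 0, 0, 0], [255, 0, 0, -0.03, 0, 0, 0], [255, 0, 0, -0.02, 0, 0, 0], [255, 0, 0, 0, 0, 0, 0]]

```text
clock: 9.58
position: [602.9, -247.7, 251.6]
ee_rot: [0.901, -0.433, 0.005, -0.001]
contact_force: [1.2, -0.8, -1.0]
gripper_width: 25.2
grasp_force: 58.9
```

>>> servo_tool:
  commands:
    - [[255, 0, 0, 0, 0, 0, 3], [255, 0, 0, 0, 0, 0, 5], [255, 0, 0, 0, 0, 0, 5], [255, 0, 0, 0, 0, 0, 6], [255, 0, 0, 0, 0, 0, 6], [255, 0, 0, 0, 0, 0, 6], [255, 0, 0, 0, 0, 0, 5], [255, 0, 0, 0, 0, 0, 4], [255, 0, 0, 0, 0, 0, 1.8], [255, 0, 0, 0, 0, 0, 0]]

```text
clock: 10.42
position: [600.0, -246.5, 243.7]
ee_rot: [-0.687, 0.727, 0.001, -0.001]
contact_force: [1.1, 0.0, -2.7]
gripper_width: 25.6
grasp_force: 58.9
```

>>> servo_tool:
  commands:
    - [[255, -0.008, 0, 0, 0, 0, 0], [255, -0.016, 0, 0, 0, 0, 0], [255, -0.024, 0, 0, 0, 0, 0], [255, -0.03, -0.001, 0, 0, 0, 0], [255, -0.03, -0.001, 0, 0, 0, 0], [255, -0.03, -0.001, 0, 0, 0, 0], [255, -0.03, -0.001, 0, 0, 0, 0], [255, -0.03, 0, 0, 0, 0, 0], [255, -0.03, 0, 0, 0, 0, 0], [255, -0.03, 0, 0, 0, 0, 0]]

```text
clock: 11.25
position: [618.3, 12.5, 244.8]
ee_rot: [-0.688, 0.726, 0.0, -0.0]
contact_force: [0.5, 0.5, -0.9]
gripper_width: 25.2
grasp_force: 58.9
```

>>> servo_tool:
  commands:
    - [[255, -0.03, 0, 0, 0, 0, 0], [255, -0.03, 0, 0, 0, 0, 0], [255, -0.03, 0, 0, 0, 0, 0], [255, -0.03, 0, 0, 0, 0, 0], [255, -0.03, 0, 0, 0, 0, 0], [255, -0.025, 0, 0, 0, 0, 0], [255, -0.018, 0, 0, 0, 0, 0], [255, -0.012, 0, 0, 0, 0, 0], [255, -0.005, 0, 0, 0, 0, 0], [255, 0, 0, 0, 0, 0, 0]]

```text
clock: 12.08
position: [630.3, 220.8, 244.9]
ee_rot: [-0.688, 0.726, 0.0, -0.0]
contact_force: [0.0, 0.2, -1.9]
gripper_width: 25.1
grasp_force: 58.9
```

Run:
```python
from h import *
from bench import cams,arm
w=cams.get_image("wrist");s=cams.get_image("scene")
st=arm.read_state();q=st["ee_rot"];print(st["clock"],st["position"],q.round(4),np.degrees(2*np.arctan2(q[1],q[0])))
a=cv2.resize(s["frame"][190:340,320:470],None,fx=2.2,fy=2.2,interpolation=2)
im=np.zeros((345,795,3),np.uint8);im[:330,:330]=a;im[:345,335:795]=cv2.resize(w["frame"],(460,345));cv2.imwrite("pics/c5.png",im)
m=((w["frame"].max(2)<60)*255).astype(np.uint8)
print(proj(w,[631,220.5,96]),blobs(w,m,(0,0,640,300),96,300))
```

```text
12.1833 [630.43133446 219.25593866 245.23364378] [-6.871e-01  7.265e-01  0.000e+00 -3.000e-04] 266.8055658427736
[314.80255204 224.68744586] [(array([176.5, 228.7]), array([749.1, 220.8]), array([65.9, 15.7]), np.float32(87.1)), (array([ 95.7, 220. ]), array([822.7, 207.1]), array([56.7, 35.9]), np.float32(87.1)), (array([316.7, 203.3]), array([628.1, 202.2]), array([43.7, 46.8]), np.float32(175.8)), (array([174. , 171.8]), array([746.4, 169. ]), array([20.7, 15.6]), np.float32(87.2))]
```

View pics/c5.png

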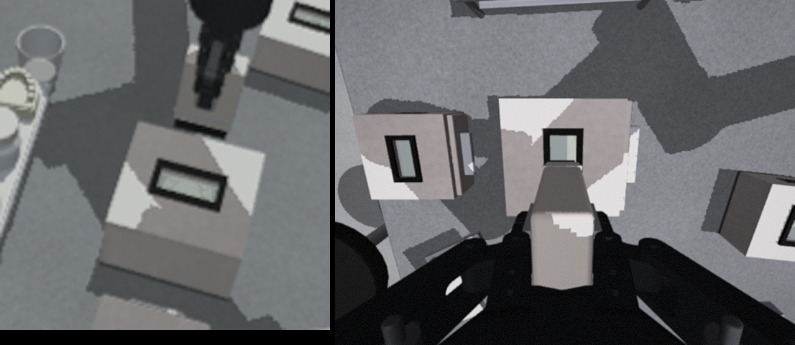

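The lamp hangs upright over the port: in the wrist half the rim is at (563,147) with the lamp nose just below it. Lowering most of the way, then measuring nose against rim.

>>> servo_tool:
  commands:
    - [[255, 0, 0, 0.01, 0, 0, 0], [255, 0, 0, 0.015, 0, 0, 0], [255, 0, 0, 0.015, 0, 0, 0], [255, 0, 0, 0.015, 0, 0, 0], [255, 0, 0, 0.01, 0, 0, 0], [255, 0, 0, 0.005, 0, 0, 0], [255, 0, 0, 0.003, 0, 0, 0], [255, 0, 0, 0, 0, 0, 0], [255, 0, 0, 0, 0, 0, 0]]

```text
clock: 12.93
position: [631.0, 220.2, 173.0]
ee_rot: [-0.687, 0.726, -0.0, 0.001]
contact_force: [0.1, -0.4, -1.2]
gripper_width: 25.6
grasp_force: 59.0
```

Run:
```python
from h import *
from bench import cams,arm
P=[]
for i in range(6):
    w=cams.get_image("wrist");st=arm.read_state();q=st["ee_rot"];P.append([*st["position"],np.degrees(2*np.arctan2(q[1],q[0])),q[2],q[3]])
print(np.mean(P,0).round(3))
s=cams.get_image("scene");t=cams.get_image("top")
print(proj(w,[630.6,220.5,96]),proj(s,[630.6,220.5,96]))
a=cv2.resize(s["frame"][200:300,350:460],None,fx=3.6,fy=3.6,interpolation=2)
b=cv2.resize(w["frame"][60:310,215:415],None,fx=2,fy=2,interpolation=2)
im=np.zeros((500,800,3),np.uint8);im[:360,:396]=a;im[:500,400:800]=b;cv2.imwrite("pics/c6.png",im)
```

```text
[ 6.30891e+02  2.20366e+02  1.73175e+02  2.66852e+02 -0.00000e+00
  1.00000e-03]
[316.07553329 250.03730175] [404.94780757 273.29794978]
```

View pics/c6.png

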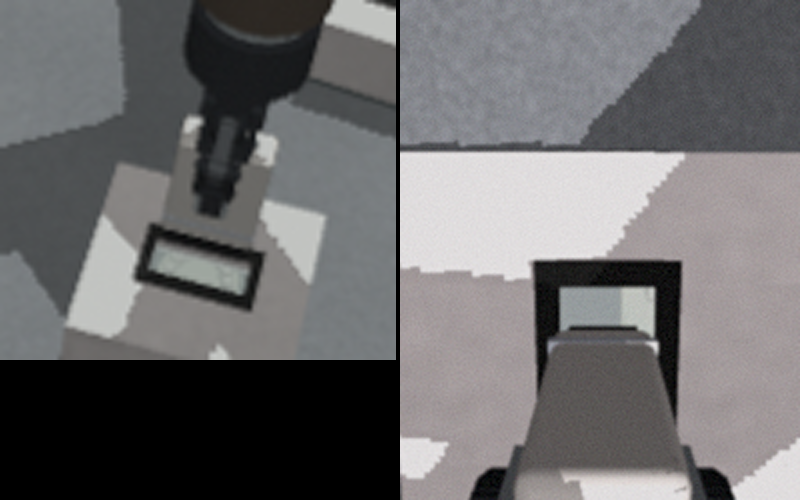

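Wrist half of the crop: rim outer edges at columns 534 to 681 and its far edge at row 262; nose edge at (569 to 636, 327); lamp body's lower edge at (548 to 658, 342). The rim is slightly to the right of the lamp, so I'll cast these points.

Run:
```python
from h import *
from bench import cams,arm
w=cams.get_image("wrist");s=cams.get_image("scene");t=cams.get_image("top");g=w["frame"].max(2)
yaw=np.radians(-3.1);bx=np.array([np.cos(yaw),np.sin(yaw)]);by=np.array([-bx[1],bx[0]]);O=np.array([630.8,220.5])
def L(n,d,x,y,z):
    p=onz(d,(x,y),z)[:2]-O;print(n,"boxx %.1f boxy %.1f"%(p@bx,p@by))
L("rimL",w,215+534/2-200,60+262/2,96);L("rimR",w,215+681/2-200,60+262/2,96)
L("noseL",w,215+569/2-200,60+327/2,124.6);L("noseR",w,215+636/2-200,60+327/2,124.6)
L("bodL",w,215+548/2-200,60+342/2,140.6);L("bodR",w,215+658/2-200,60+342/2,140.6)
p=arm.read_state()["position"];print("tcp",(p[:2]-O)@bx,(p[:2]-O)@by,"camera",(w["T"][:2,3]-O)@bx, w["T"][2,3])
print(w["K"][0], w["T"][:3,2])
for r in(195,200,225,232):
    e=np.abs(np.diff(g[r,270:370].astype(int)));print(r,[(int(i)+270,int(e[i])) for i in np.where(e>25)[0]])
# lamp corners in scene: white top of lamp
v=s["frame"].max(2);print(blobs(s,((v>140)*255).astype(np.uint8),(396,230,430,262),229,5))
```

```text
rimL boxx 21.5 boxy -40.2
rimR boxx -25.8 boxy -40.2
noseL boxx 9.1 boxy -25.6
noseR boxx -10.2 boxy -25.6
bodL boxx 14.0 boxy -25.3
bodR boxx -15.2 boxy -25.3
tcp -0.24771818823371367 -0.2930067358688141 camera -0.3003373909720507 315.3806176499992
[340.57974552   0.         315.69773364] [-0.01559131 -0.27803172  0.96044535]
195 [(278, 32), (279, 28), (280, 57), (281, 60), (354, 56), (355, 60)]
200 [(280, 64), (281, 60), (354, 70), (355, 57)]
225 [(281, 65), (282, 59), (293, 33), (294, 55), (333, 31), (340, 56), (341, 77), (342, 41), (353, 69), (354, 54)]
232 [(281, 54), (282, 71), (287, 47), (288, 78), (338, 38), (339, 28), (342, 32), (343, 85), (344, 81), (352, 35), (353, 70), (354, 40)]
[(array([425.9, 258.4]), array([680.2, 254.4]), array([17.4, 15.1]), np.float32(7.1)), (array([423.7, 240.8]), array([632.2, 243.8]), array([24.4, 11.2]), np.float32(7.7)), (array([402.7, 234.3]), array([625.7, 195.5]), array([ 7.1, 12.6]), np.float32(169.4))]
```

>>> servo_tool:
  commands:
    - [[255, 0, 0.0008, 0.003, 0, 0, 0], [255, 0, 0, 0.004, 0, 0, 0], [255, 0, 0, 0.004, 0, 0, 0], [255, 0, 0, 0.004, 0, 0, 0], [255, 0, 0, 0.002, 0, 0, 0], [255, 0, 0, 0.001, 0, 0, 0], [255, 0, 0, 0, 0, 0, 0], [255, 0, 0, 0, 0, 0, 0]]

```text
clock: 14.15
position: [629.8, 220.2, 154.3]
ee_rot: [-0.687, 0.726, -0.0, 0.0]
contact_force: [0.6, 0.0, -1.6]
gripper_width: 25.4
grasp_force: 59.0
```

Run:
```python
from h import *
from bench import cams,arm
P=[]
for i in range(6):
    w=cams.get_image("wrist");st=arm.read_state();q=st["ee_rot"];P.append([*st["position"],np.degrees(2*np.arctan2(q[1],q[0])),q[2],q[3]])
print(np.mean(P,0).round(3))
s=cams.get_image("scene")
a=cv2.resize(s["frame"][220:310,360:450],None,fx=4.4,fy=4.4,interpolation=2)
yaw=np.radians(-3.1);c,sn=np.cos(yaw),np.sin(yaw)
def W(x,y,z): return [630.5+c*x-sn*y,220.5+sn*x+c*y,z]
for x,y in((10,27),(10,-27)):
    u=(proj(s,W(x,y,106))-[360,220])*4.4+2.2;print("nose exp",u.round());cv2.circle(a,tuple(int(k) for k in u),3,(0,0,255),1)
for x,y in((24,41),(24,-41),(-24,41),(-24,-41)):
    u=(proj(s,W(x,y,96))-[360,220])*4.4+2.2;cv2.circle(a,tuple(int(k) for k in u),3,(0,255,0),1)
b=cv2.resize(w["frame"][140:265,267:367],None,fx=4,fy=4,interpolation=2)
im=np.zeros((500,800,3),np.uint8);im[:396,:396]=a;im[:500,400:800]=b;cv2.imwrite("pics/c7.png",im)
```

```text
[629.849 220.285 154.556 266.849  -0.      0.   ]
nose exp [247. 253.]
nose exp [151. 227.]
```

View pics/c7.png

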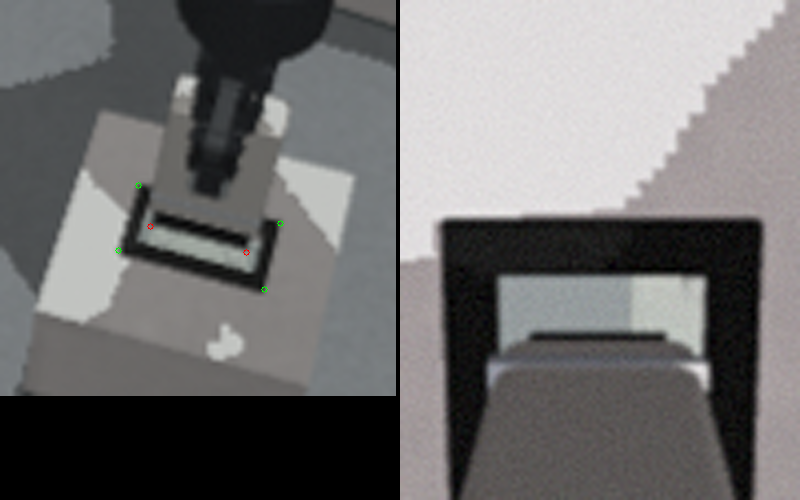

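Left (scene): rim corners match the green marks; the nose's lower edge lies just above the red expected marks at (151,227) and (247,253). Right (wrist): nose 530 to 666 against port opening 498 to 706, nearly centred. One subpixel check on the nose edge in the scene view should settle the height.

Run:
```python
from h import *
from bench import cams,arm
s=cams.get_image("scene");g=s["frame"].max(2)
yaw=np.radians(-3.1);c,sn=np.cos(yaw),np.sin(yaw)
W=lambda x,y,z:np.array([630.5+c*x-sn*y,220.5+sn*x+c*y,z])
for y in(-15,0,15):
    u=proj(s,W(10,y,106));col=int(round(u[0]))
    print("y",y,"col",col,"nose10@106",proj(s,W(10,y,106))[1].round(2),"@108",proj(s,W(10,y,108))[1].round(2),"body13@122",proj(s,W(13,y,122))[1].round(2),"in",proj(s,W(16,y,96))[1].round(2),"out",proj(s,W(24,y,96))[1].round(2), "out@90",proj(s,W(24,y,90))[1].round(2))
    print(list(zip(range(264,288),g[264:288,col].tolist())))
```

```text
y -15 col 399 nose10@106 272.35 @108 271.86 body13@122 269.35 in 276.65 out 279.17 out@90 280.61
[(264, 104), (265, 104), (266, 103), (267, 105), (268, 95), (269, 32), (270, 18), (271, 32), (272, 98), (273, 156), (274, 159), (275, 164), (276, 144), (277, 49), (278, 27), (279, 26), (280, 45), (281, 96), (282, 133), (283, 133), (284, 132), (285, 133), (286, 133), (287, 134)]
y 0 col 405 nose10@106 273.97 @108 273.48 body13@122 270.98 in 278.28 out 280.81 out@90 282.24
[(264, 74), (265, 104), (266, 103), (267, 103), (268, 103), (269, 104), (270, 90), (271, 19), (272, 18), (273, 61), (274, 126), (275, 165), (276, 165), (277, 163), (278, 137), (279, 27), (280, 26), (281, 25), (282, 68), (283, 120), (284, 133), (285, 133), (286, 132), (287, 132)]
y 15 col 411 nose10@106 275.6 @108 275.11 body13@122 272.62 in 279.91 out 282.46 out@90 283.89
[(264, 89), (265, 99), (266, 105), (267, 105), (268, 106), (269, 103), (270, 104), (271, 94), (272, 50), (273, 17), (274, 25), (275, 92), (276, 151), (277, 153), (278, 153), (279, 141), (280, 92), (281, 27), (282, 25), (283, 34), (284, 86), (285, 133), (286, 133), (287, 133)]
```

The static view and the wrist view agree to about 1 mm in position and 1 to 2 mm in height. That is well within the fit needed. I'll hold briefly and hand in.

>>> servo_tool:
  commands:
    - [[255, 0, 0, 0.0005, 0, 0, 0], [255, 0, 0, 0, 0, 0, 0], [255, 0, 0, 0, 0, 0, 0], [255, 0, 0, 0, 0, 0, 0], [255, 0, 0, 0, 0, 0, 0], [255, 0, 0, 0, 0, 0, 0]]

```text
clock: 15.05
position: [629.8, 220.2, 153.8]
ee_rot: [-0.687, 0.726, -0.0, 0.0]
contact_force: [0.0, -0.1, -2.5]
gripper_width: 25.3
grasp_force: 59.0
```

```bash
python3 -c "
from bench import ticket
print(ticket.job_done())"
```

```text
the job is handed in; nothing more can be done
None
```

I handed the job in at about 15 s: the drawer was pushed to its stop first, and the lamp is now held upright over the port, centred to about 1 mm, with its lens about 10 to 12 mm above the rim.

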